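# Clamp a cabinet hinge in the thumbscrew jig

### The job

The cabinet hinge lies loose in the channel of the small clamping jig: push it gently along the channel until the end of its arm butts against the end stop, then turn the knurled thumbscrew clockwise until its shoe seats snugly on the arm, stopping as the resistance rises; do not force it. Let go, and leave the things round about where they are.

Things in the scene. Friction and masses are not known exactly. Their poses are not given: they have to be found in the camera images.
- jig: Clamping jig held to the worktop by suction feet. Grey plate 76 x 135 mm, its top (the channel floor) 20 mm above the worktop. Origin: on the worktop under the channel's centre line; y runs along the channel, the plate reaching from y = -60 to +75 mm. Two walls 7 mm high and 17 mm apart form the channel from y = -48 to +2 mm; beyond, the floor is open.
- end_stop: Steel block 34 x 12 x 13 mm across the -y end of the channel, fixed to the jig. Origin at the foot of its inner face (the face looks to the jig's +y), at jig (0, -48, 20) mm; axes as the jig's.
- stop_face (a point): Point on the inner face of the end stop, on the channel's centre line, 5.5 mm above the channel floor; axes as the jig's.
- bridge: Steel bridge over the channel, fixed to the jig at jig y = -22 mm and carrying the thumbscrew and its shoe. Origin on the channel floor, on the screw's axis; axes as the jig's. 64 mm long in x, 18 mm wide, its top 62 mm above the worktop, with a brass boss 18 mm wide up to 66 mm. The black shoe, 12 mm wide, hangs under it and starts 1.2 to 9.2 mm above the hinge's arm, each time different.
- work_hinge: Steel cabinet hinge to be clamped, about 0.09 kg, 35 x 106 x 14 mm, lying on the channel floor with its arm in the channel. Origin on its underside; its y axis runs along it, parallel to the jig's. The arm (14 mm wide, 11 mm high) reaches from y = -53 mm towards the cup; the round cup (35 mm across, 12 mm high) is centred at y = +26 mm, outside the channel.
- hinge_arm_end (a point): Middle of the end face of the hinge's arm, 5.5 mm above its underside; it starts 12 to 27 mm from the stop face.
- cup_back (a point): Rearmost point of the round cup's rim, 6 mm above the hinge's underside: where to push, towards the jig's -y.
- other_hinge: Bystander: a second hinge of the same kind on the worktop, 14 mm high. Origin on its underside.
- loose_knob: Bystander: round dark knob 29 mm wide, 18 mm high. Origin on its underside.
- small_mug: Bystander: small white mug, 63 x 88 x 52 mm. Origin on its underside.
- spoon: Bystander: teaspoon 131 mm long, 13 mm high. Origin on its underside.
- screw_head (a point): Middle of the thumbscrew's knurled steel head: ten ribbed flats, 34 mm across, 20 mm high, 84 mm above the worktop, axis upright. It is captive: the head keeps its height and, turned clockwise from above, drives the shoe down 16 mm a turn. Drag 0.2 N m (held still, it may read with either sign); once the shoe bears, add about 0.25 N m per rad. Snug: a rise of 0.08 to 0.2 N m, held by the drag.
Things that resemble listed ones, but are neither listed nor needed, are in the scene too. Leave any brown or turquoise look-alike of the work_hinge alone.

How it is judged (in metres and radians):
On the way, in this order (a step that is already met when the one before it is completed fails the run):
1. the hinge's arm butts against the end stop (y of hinge_arm_end in the frame of stop_face between -0.0025 and 0.0025 m), for 0.2 s.
2. with the hinge home, the shoe bears on the arm with at least 20 N (all of step 1 and contact force between bridge and work_hinge above 20 N), for 0.2 s.
At the end, for the whole second after the job is handed in: The end of the hinge's arm is within 2.5 mm of the stop face, the hinge lies flat and still, and the released thumbscrew presses on it with 20 to 100 N (all of step 2 and contact force between bridge and work_hinge below 100 N and linear speed of work_hinge below 0.01 m/s and angle between work_hinge's own z axis and vertical below 0.06 rad); the robot touches nothing.
It fails at once if the thumbscrew was forced: over 100 N on the hinge (contact force between bridge and work_hinge above 100 N).
It fails at once if the hinge was rammed against the end stop: over 30 N (contact force between work_hinge and end_stop above 30 N).
It fails at once if a bystander (second hinge, knob, mug, spoon) was shifted by more than 15 mm (distance of any of other_hinge, loose_knob, small_mug, spoon from where it was at the start of the episode above 0.015 m).
It also fails if it takes over 72 s, if anything falls off the work surface, if the arm or the gripper's body presses on something with over 40 N, if the wrist force passes 120 N, or if a joint passes its speed limit or range.

### The arm

A 6-joint arm with a two-finger parallel gripper is mounted at the origin on a cart in front of the work surface, level with it; the furniture and walls round the work are solid. World frame = base frame: x ahead of the robot, y to its left, z up, the work surface at z = 0. Lengths are in mm, angles in degrees, forces in N, time in s.
With the tool pointing down it reaches from about 375 to 825 mm from the base axis. Payload 5.5 kg.
Tool frame: the origin (TCP) lies between the finger pads; the fingertips stand 19 mm ahead of it and the grasp point (between the pads) is the TCP; z points along the fingers, y is the line along which they close (so a half turn about z gives the same grasp; the last joint's range is limited). The gripper opens to 85 mm and grips with 20 to 120 N. Pads are 22 mm wide; open, the fingers measure 114 mm over their backs; the gripper's body (76 mm by 85 mm) begins 54 mm behind the grasp point. The pads swing forward as they close: fully open they stand 13 mm farther back than shut.
Start: joints at [65.489, 17.962, -2.699, 69.339, 0, 90], TCP at [248.918, 545.925, 250.299] pointing down, gripper open.
Joint ranges: [-152.73, 152.73], [-39.44, 99.34], [-58.76, 71.6], [-118.89, 123.64], [-81.53, 83.1], [-180, 180]. Speed limits (degrees/s): [136.94, 136.94, 172.46, 180, 180, 180].

### API

Orientations are given as [roll, pitch, yaw] about the fixed x, y, z axes, in that order (R = Rz(yaw) Ry(pitch) Rx(roll)).
In Python, from station import ctrl gives the robot as it stands. The module is installed in compiled form; this text tells all that it offers.
- The arm moves only by the shell command python3 -m handwheel 'ROWS' [FORCE]. ROWS is JSON, a list of rows, each a list of 3 entries, a list of its own where there are three numbers: the opening in per cent of the stroke, from 0 (shut) to 100 (fully open), then the shift along the tool's x, y, z as a fraction of full scale, then the turn, a rotation vector about the tool's x, y, z as a fraction of full scale. In form: [[hand, [tx, ty, tz], [ax, ay, az]], ...]. A call has exactly 8 rows; each row is the pose to reach, as a shift and turn from the pose commanded when the call began, along the tool's axes at that moment; what a row does not reach only later rows make up. Full scale, the value 1, is 0.08 m for a shift and 120 degrees for a turn. A row lasts 1/10 s, in which the tool goes at most 50 mm and 8.59 degrees, less where a joint would pass 70% of its speed; a pose out of reach is approached as far as the arm can. A call with a number of a shift or a turn outside -1 to 1 is refused whole. A call with a gripper value outside its range is refused whole. The fingers move at their own pace and stop on an object; FORCE is the grip in N (left out, the last holds). Time passes only in rows, so rows that repeat a pose let the fingers close, or fill a call up. It gives the time, the measured TCP pose, the force, the opening and the grip force at its end, in the units of the state.
- ctrl.state(): the state, without advancing time (a new reading comes with each control period).
- ctrl.capture(name): name is "scene" or "top" or "wrist"; returns the picture (384x512x3 uint8, blue, green, red); there is no depth.
- ctrl.camera_info(name): a dict with "fx", "fy", "cx", "cy" (pixels), "k1" (the pictures are not rectified: a ray, as slopes to the right and down, at radius r is drawn at 1 + k1 r^2 times it, then the intrinsics apply), "pose" (4x4, takes a point from camera to world coordinates); the wrist camera has in their place "mount" (4x4, takes a point from camera to tool coordinates, whose origin is the TCP and whose axes are the flange's). Camera axes: x right, y down, z forward; pixel columns grow to the right and rows downward; lengths in mm; the calibration is good to about 2 mm. A picture is of the moment at which its call begins: read the wrist's pose just before it. camera_info takes no time and is no camera call.
- ctrl.job_done(): hands the job in; it is judged then, once.
The state is a dict: "clock": time; "qpos": joint angles; "joint_velocities": joint speeds; "joint_torque": joint torques, N m; "tcp_pos": TCP position; "tcp_rot": TCP orientation; "force": force on the tool from outside, world axes, zero at the start; "moment": the same for the moment, N m; "width": finger opening in mm; "finger_force": force on a finger pad.
Only numpy, scipy, OpenCV 4.12 (cv2) and the standard library are available. Lean on these libraries where they do the work, as an engineer would, in place of code of your own. Each camera call takes 0.05 s, during which the arm holds its last target. There are 200 camera calls.

## Working session

There is one attempt and no reset: what is moved stays moved. The work goes in short steps, Python scripts to look and compute and a shell command to move; the robot and the scene stay as the last step left them, time stands still between calls to the robot, and variables do not carry over. Pictures are saved under pics/ and viewed, at most 10 in all, crops included, and the job is handed in when it is done.

```bash
mkdir -p pics; python3 - <<'E'
from station import ctrl
import cv2
print(ctrl.state())
for n in("scene","top"):
    im=ctrl.capture(n); cv2.imwrite(f"pics/{n}0.png",im); print(ctrl.camera_info(n))
print(ctrl.camera_info("wrist"))
E
```

```text
{'clock': 0.0, 'qpos': array([ 6.54896811e+01,  1.80047945e+01, -2.75420577e+00,  6.93395603e+01,
        4.45229642e-04,  8.99989891e+01]), 'joint_velocities': array([ 0.05053787,  0.06936541,  0.02246913, -0.00977782,  0.0617571 ,
       -0.01070473]), 'joint_torque': array([ 7.05069378e-04, -5.39590538e+01,  3.39749086e+01,  1.92182092e-02,
       -4.22950541e-05, -2.27465620e-06]), 'tcp_pos': array([248.68619918, 545.43756484, 249.42839462]), 'tcp_rot': array([-1.79901439e+02, -4.46968003e-04,  1.55490691e+02]), 'force': array([ 0.37048206, -0.44613522,  0.12900628]), 'moment': array([ 0.02325088, -0.01010077, -0.02646625]), 'finger_force': 0.0, 'width': 85.22195828117705}
{'fx': 451.0229965781453, 'fy': 451.0229965781453, 'cx': 253.65396633382548, 'cy': 186.32754310200238, 'k1': -0.0025187808647380095, 'pose': array([[ 6.08611769e-01, -5.33959329e-01,  5.86923461e-01,
        -2.63215890e+02],
       [-7.93468132e-01, -4.09741316e-01,  4.50022640e-01,
        -6.11709448e+02],
       [ 1.93004381e-04, -7.39594138e-01, -6.73053099e-01,
         1.02053771e+03],
       [ 0.0000000
[... 331 characters left out ...]
 -1.04478694e-02,
         2.18254147e+01],
       [ 1.08508096e-02, -4.88039948e-02, -9.98749433e-01,
         1.17814966e+03],
       [ 0.00000000e+00,  0.00000000e+00,  0.00000000e+00,
         1.00000000e+00]])}
{'fx': 273.03484049595664, 'fy': 273.03484049595664, 'cx': 257.78091251177204, 'cy': 191.13254400559885, 'k1': -0.054559307918476185, 'mount': array([[-1.11875948e-03, -9.54849588e-01, -2.97087552e-01,
         7.53732120e+01],
       [ 9.99999336e-01, -9.86607047e-04, -5.94765445e-04,
         2.64325625e-01],
       [ 2.74802867e-04, -2.97088020e-01,  9.54850058e-01,
        -1.23937484e+02],
       [ 0.00000000e+00,  0.00000000e+00,  0.00000000e+00,
         1.00000000e+00]])}
```

View pics/top0.png

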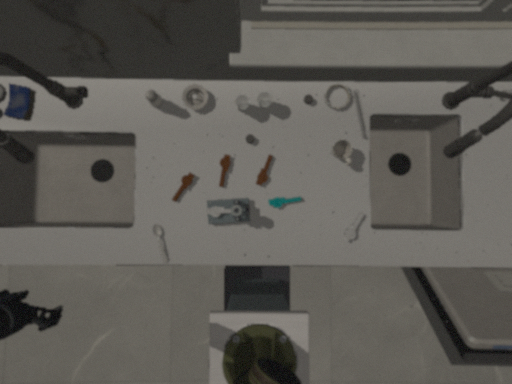

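View pics/scene0.png

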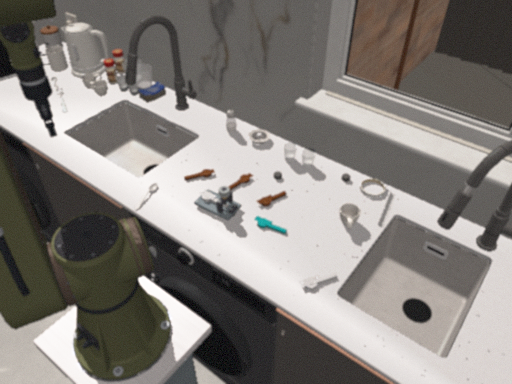

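Top view: jig at about (228,211), its long side along image columns (world y). Scene view: jig at about (218,204), the bystanders well clear of it. Zooming in on both.

```bash
cat > h.py <<'E'
import numpy as np, cv2
from station import ctrl
from scipy.spatial.transform import Rotation as R
def ray(name,uv,st=None):
    c=ctrl.camera_info(name)
    d=np.array([(uv[0]-c['cx'])/c['fx'],(uv[1]-c['cy'])/c['fy']]);s=d.copy()
    for _ in range(20): s=d/(1+c['k1']*(s@s))
    if name=='wrist':
        T=np.eye(4);T[:3,:3]=R.from_euler('xyz',st['tcp_rot'],degrees=True).as_matrix();T[:3,3]=st['tcp_pos'];P=T@c['mount']
    else:P=c['pose']
    return P[:3,3],P[:3,:3]@np.r_[s,1]
def onz(name,uv,z,st=None):
    o,d=ray(name,uv,st);return o+d*(z-o[2])/d[2]
E
python3 - <<'E'
import cv2,numpy as np
from h import *
a=cv2.imread('pics/top0.png')[190:232,195:260];b=cv2.imread('pics/scene0.png')[175:225,185:250]
f=lambda i:cv2.convertScaleAbs(cv2.resize(i,(585,290),interpolation=cv2.INTER_CUBIC) if 0 else cv2.resize(i,None,fx=6,fy=6,interpolation=cv2.INTER_CUBIC),alpha=1.6)
cv2.imwrite('pics/z0.png',np.vstack([f(a),f(b)]))
for p in[(207,199),(249,198),(249,224),(207,224)]:print(onz('top',p,20))
print(onz('top',(238,211),94))
E
```

```text
[511.14600386 171.95674014  20.        ]
[515.46079984  37.08328602  20.        ]
[432.05418435  36.31192395  20.        ]
[431.12254776 170.72038632  20.        ]
[473.99975724  68.8197038   94.        ]
```

View pics/z0.png

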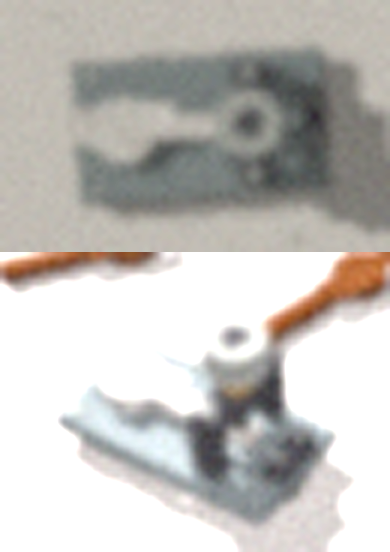

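The jig's plate runs along world y (cup towards +y), with yaw a few degrees. The knob is at about top px (236,210). I'll go above it now.

```bash

python3 -m handwheel '[[0,[-0.1,-0.08,0.02],[0,0,0]],[0,[-0.25,-0.19,0.03],[0,0,0]],[0,[-0.4,-0.31,0.05],[0,0,0]],[0,[-0.55,-0.43,0.07],[0,0,0]],[0,[-0.68,-0.53,0.09],[0,0,0]],[0,[-0.8,-0.62,0.1],[0,0,0]],[0,[-0.9,-0.7,0.11],[0,0,0]],[0,[-0.95,-0.735,0.12],[0,0,0]]]' 40
python3 -m handwheel '[[0,[-0.1,-0.08,0.02],[0,0,0]],[0,[-0.25,-0.19,0.03],[0,0,0]],[0,[-0.4,-0.31,0.05],[0,0,0]],[0,[-0.55,-0.43,0.07],[0,0,0]],[0,[-0.68,-0.53,0.09],[0,0,0]],[0,[-0.8,-0.62,0.1],[0,0,0]],[0,[-0.9,-0.7,0.11],[0,0,0]],[0,[-0.95,-0.735,0.12],[0,0,0]]]'
python3 -m handwheel '[[0,[-0.1,-0.08,0.02],[0,0,0]],[0,[-0.25,-0.19,0.03],[0,0,0]],[0,[-0.4,-0.31,0.05],[0,0,0]],[0,[-0.55,-0.43,0.07],[0,0,0]],[0,[-0.68,-0.53,0.09],[0,0,0]],[0,[-0.8,-0.62,0.1],[0,0,0]],[0,[-0.9,-0.7,0.11],[0,0,0]],[0,[-0.95,-0.735,0.12],[0,0,0]]]'
python3 -m handwheel '[[0,[-0.1,-0.08,0.02],[0,0,0]],[0,[-0.25,-0.19,0.03],[0,0,0]],[0,[-0.4,-0.31,0.05],[0,0,0]],[0,[-0.55,-0.43,0.07],[0,0,0]],[0,[-0.68,-0.53,0.09],[0,0,0]],[0,[-0.8,-0.62,0.1],[0,0,0]],[0,[-0.9,-0.7,0.11],[0,0,0]],[0,[-0.95,-0.735,0.12],[0,0,0]]]'
python3 -m handwheel '[[0,[-0.1,-0.08,0.02],[0,0,0.06]],[0,[-0.25,-0.19,0.03],[0,0,0.13]],[0,[-0.4,-0.31,0.05],[0,0,0.2]],[0,[-0.55,-0.43,0.07],[0,0,0.27]],[0,[-0.68,-0.53,0.09],[0,0,0.34]],[0,[-0.8,-0.62,0.1],[0,0,0.41]],[0,[-0.95,-0.735,0.12],[0,0,0.47]],[0,[-0.95,-0.735,0.12],[0,0,0.525]]]'
cat > look.py <<'E'
import sys
from h import *
st=ctrl.state();print({k:np.round(st[k],1) for k in('clock','tcp_pos','tcp_rot','qpos','force','width')})
im=ctrl.capture('wrist');cv2.imwrite(f'pics/{sys.argv[1]}_raw.png',im)
np.savez('pics/'+sys.argv[1],tcp_pos=st['tcp_pos'],tcp_rot=st['tcp_rot'])
cv2.imwrite(f'pics/{sys.argv[1]}.png',cv2.resize(im,(768,576),interpolation=cv2.INTER_CUBIC))
E
python3 look.py w1
```

```text
clock: 0.9
tcp_pos: [294.2, 459.9, 240.8]
tcp_rot: [180.0, 0.0, 155.4]
force: [-0.6, 0.9, 0.5]
width: 0.0
finger_force: 0.0
clock: 1.7
tcp_pos: [338.9, 374.9, 231.1]
tcp_rot: [-180.0, 0.0, 155.4]
force: [-0.0, -0.1, -0.9]
width: 0.0
finger_force: 0.0
clock: 2.5
tcp_pos: [383.7, 289.9, 221.5]
tcp_rot: [-180.0, 0.0, 155.4]
force: [0.0, 0.3, 0.5]
width: -0.2
finger_force: 0.0
clock: 3.3
tcp_pos: [428.4, 205.0, 211.9]
tcp_rot: [180.0, 0.0, 155.4]
force: [-0.9, -0.1, -0.6]
width: -0.0
finger_force: 0.0
clock: 4.1
tcp_pos: [473.4, 119.7, 202.1]
tcp_rot: [180.0, 0.0, 92.1]
force: [-1.0, 0.3, -0.1]
width: -0.2
finger_force: 0.0
{'clock': np.float64(4.1), 'tcp_pos': array([473.4, 119.7, 202.1]), 'tcp_rot': array([180. ,   0. ,  92.1]), 'qpos': array([ 14.2,   7.5, -22.3,  60.1,  -0. , 102.1]), 'force': array([-1. ,  0.3, -0.1]), 'width': np.float64(-0.2)}
```

View pics/w1.png

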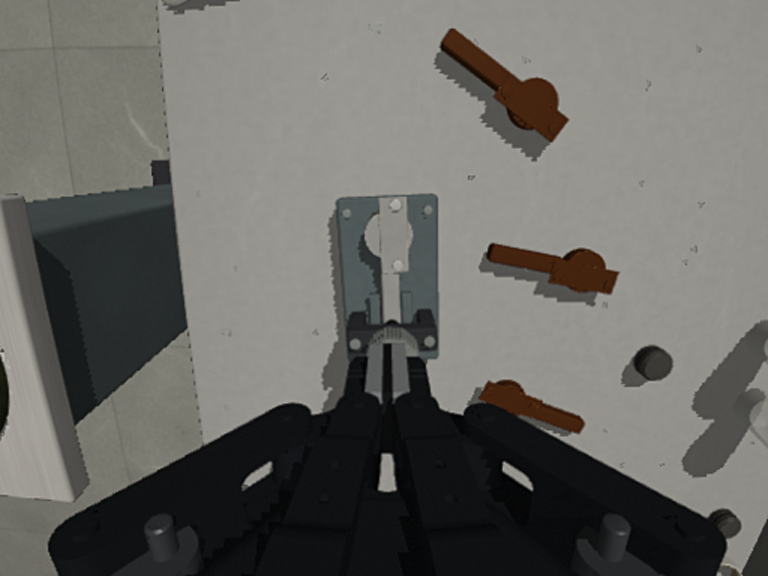

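Wrist view: plate top edge spans about (337,197)–(437,194), cup centre (388,235), hinge tail end (393,197), screw head partly hidden behind the fingertips at (390,340), bridge screws (356,344), (430,341). Fixing positions by rays.

```bash
python3 - <<'E'
from h import *
st=dict(np.load('pics/w1.npz'))
for n,p,z in[('plateL',(337,197),20),('plateR',(437,193.5),20),('plateRnear',(438,357),20),('scrL',(356,344),62),('scrR',(430,341.5),62),('cup',(388,235),32),('tail',(393,197),34),('holeL',(347,213),20),('holeR',(428,210),20),('bar near',(395,272),34)]:
    print(n,onz('wrist',np.array(p)/1.5,z,st).round(1))
for p,z in[((236.2,210.3),94)]:print('head top',onz('top',p,z).round(1))
o1,d1=ray('scene',(185+238/6,175+338/6));print('head scene',(o1+d1*(94-o1[2])/d1[2]).round(1))
im=cv2.imread('pics/w1_raw.png')[120:250,215:305];cv2.imwrite('pics/z1.png',cv2.convertScaleAbs(cv2.resize(im,None,fx=4.5,fy=4.5,interpolation=cv2.INTER_CUBIC),alpha=1.3))
E
```

```text
plateL [435.6 167.9  20. ]
plateR [508.8 173.1  20. ]
plateRnear [519.3  40.8  20. ]
scrL [453.9  70.1  62. ]
scrR [506.1  73.9  62. ]
cup [473.9 143.2  32. ]
tail [476.4 170.6  34. ]
holeL [443.  156.5  20. ]
holeR [503.  160.9  20. ]
bar near [480.1 116.2  34. ]
head top [476.1  74.3  94. ]
head scene [350.3 -40.9  94. ]
```

View pics/z1.png

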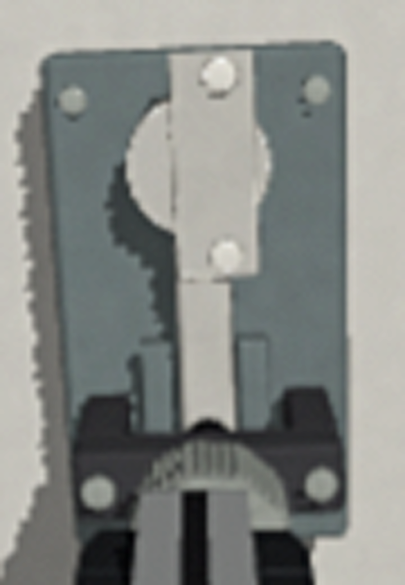

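Jig: origin ≈ (478.4, 93.9), yaw ≈ 4.1°. The cup centre is at jig y ≈ 49, the tail end of the hinge at ≈ 76.5, so the gap to the stop is ≈ 18 mm. I'll lower the closed fingers behind the tail.

```bash

python3 -m handwheel '[[0,[0.15,0,0],[0,0,-0.017]],[0,[0.35,0,0],[0,0,-0.017]],[0,[0.6,0,0.1],[0,0,-0.017]],[0,[0.8,0.009,0.25],[0,0,-0.017]],[0,[0.86,0.009,0.45],[0,0,-0.017]],[0,[0.86,0.009,0.65],[0,0,-0.017]],[0,[0.86,0.009,0.8],[0,0,-0.017]],[0,[0.86,0.009,0.9],[0,0,-0.017]]]'
python3 -m handwheel '[[0,[0,0,0.15],[0,0,0]],[0,[0,0,0.3],[0,0,0]],[0,[0,0,0.5],[0,0,0]],[0,[0,0,0.7],[0,0,0]],[0,[0,0,0.85],[0,0,0]],[0,[0,0,0.95],[0,0,0]],[0,[0,0,1],[0,0,0]],[0,[0,0,1],[0,0,0]]]'
python3 look.py w2
```

```text
clock: 4.95
tcp_pos: [469.6, 189.9, 128.9]
tcp_rot: [-179.9, 0.0, 94.7]
force: [0.0, 0.5, 0.4]
width: -0.2
finger_force: 0.0
clock: 5.75
tcp_pos: [470.3, 189.4, 49.9]
tcp_rot: [-180.0, 0.0, 94.5]
force: [-0.2, -0.8, 0.4]
width: 0.3
finger_force: 0.0
{'clock': np.float64(5.8), 'tcp_pos': array([470.3, 189.4,  49.9]), 'tcp_rot': array([-180. ,    0. ,   94.5]), 'qpos': array([ 21.9,  18.1, -31.2,  40.8,  -0. , 107.4]), 'force': array([-0.2, -0.8,  0.4]), 'width': np.float64(0.3)}
```

View pics/w2.png

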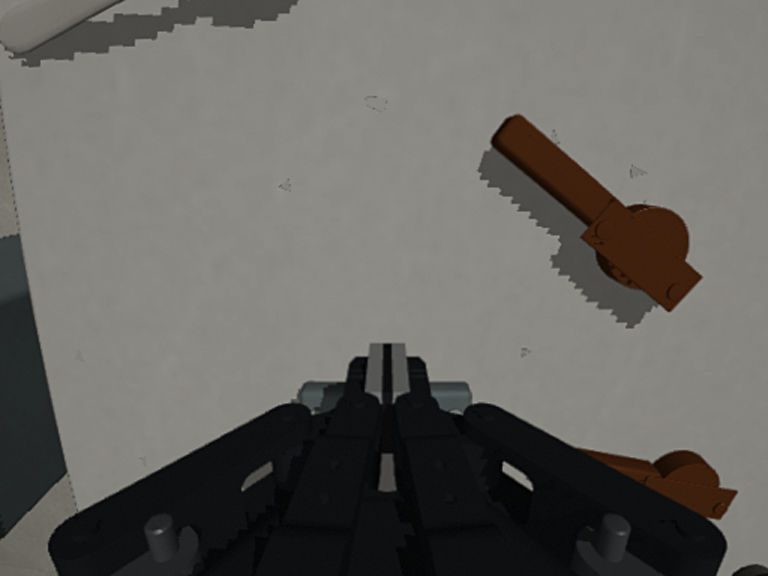

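```bash

python3 -m handwheel '[[0,[0,0.005,0.04],[0,0,0]],[0,[0,0.01,0.07],[0,0,0]],[0,[0,0.015,0.085],[0,0,0]],[0,[-0.02,0.015,0.085],[0,0,0]],[0,[-0.04,0.015,0.085],[0,0,0]],[0,[-0.06,0.015,0.085],[0,0,0]],[0,[-0.08,0.015,0.085],[0,0,0]],[0,[-0.08,0.015,0.085],[0,0,0]]]'
python3 -m handwheel '[[0,[-0.01,0,0],[0,0,0]],[0,[-0.025,0,0],[0,0,0]],[0,[-0.04,0,0],[0,0,0]],[0,[-0.055,0,0],[0,0,0]],[0,[-0.07,0,0],[0,0,0]],[0,[-0.08,0,0],[0,0,0]],[0,[-0.09,0,0],[0,0,0]],[0,[-0.1,0,0],[0,0,0]]]'
```

```text
clock: 6.6
tcp_pos: [472.2, 183.0, 43.6]
tcp_rot: [180.0, 0.0, 94.5]
force: [0.8, -0.3, 0.7]
width: 0.3
finger_force: 0.0
clock: 7.4
tcp_pos: [472.8, 175.2, 43.5]
tcp_rot: [-180.0, -0.0, 94.5]
force: [0.5, -1.4, 0.2]
width: 0.3
finger_force: 0.0
```

```bash

python3 -m handwheel '[[0,[-0.01,0,0],[0,0,0]],[0,[-0.02,0,0],[0,0,0]],[0,[-0.035,0,0],[0,0,0]],[0,[-0.05,0,0],[0,0,0]],[0,[-0.06,0,0],[0,0,0]],[0,[-0.07,0,0],[0,0,0]],[0,[-0.08,0,0],[0,0,0]],[0,[-0.09,0,0],[0,0,0]]]'
python3 - <<'E'
from h import *
im=ctrl.capture('top')[190:232,195:260];b=ctrl.capture('scene')[175:225,185:250]
f=lambda i:cv2.convertScaleAbs(cv2.resize(i,None,fx=6,fy=6,interpolation=cv2.INTER_CUBIC),alpha=1.3)
cv2.imwrite('pics/z2.png',np.vstack([f(im),f(b)]))
E
```

```text
clock: 8.2
tcp_pos: [473.4, 168.1, 43.5]
tcp_rot: [180.0, -0.0, 94.5]
force: [0.2, 0.9, 0.3]
width: -0.6
finger_force: 0.2
```

View pics/z2.png

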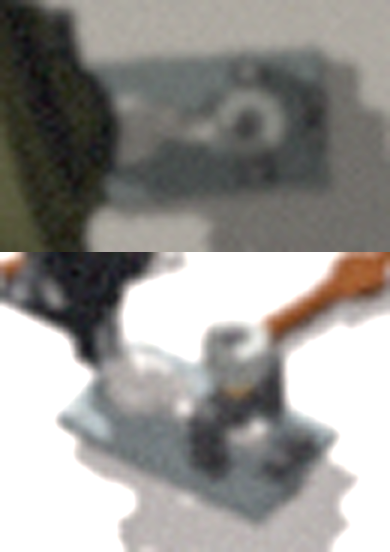

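The fingers stand right at the hinge's tail. The rest of the push goes in small steps.

```bash

python3 -m handwheel '[[0,[-0.005,0,0],[0,0,0]],[0,[-0.01,0,0],[0,0,0]],[0,[-0.015,0,0],[0,0,0]],[0,[-0.02,0,0],[0,0,0]],[0,[-0.025,0,0],[0,0,0]],[0,[-0.03,0,0],[0,0,0]],[0,[-0.035,0,0],[0,0,0]],[0,[-0.04,0,0],[0,0,0]]]'
python3 -m handwheel '[[0,[-0.002,0,0],[0,0,0]],[0,[-0.004,0,0],[0,0,0]],[0,[-0.006,0,0],[0,0,0]],[0,[-0.008,0,0],[0,0,0]],[0,[-0.01,0,0],[0,0,0]],[0,[-0.012,0,0],[0,0,0]],[0,[-0.014,0,0],[0,0,0]],[0,[-0.016,0,0],[0,0,0]]]'
```

```text
clock: 9.1
tcp_pos: [473.6, 164.9, 43.5]
tcp_rot: [-180.0, 0.0, 94.5]
force: [-0.0, 0.4, -0.5]
width: 0.1
finger_force: 0.2
clock: 9.9
tcp_pos: [473.7, 163.6, 43.5]
tcp_rot: [-180.0, 0.0, 94.5]
force: [-0.7, 0.8, 0.1]
width: 0.0
finger_force: 0.2
```

```bash

for i in 1; do :; done
python3 -m handwheel '[[0,[-0.002,0,0],[0,0,0]],[0,[-0.004,0,0],[0,0,0]],[0,[-0.006,0,0],[0,0,0]],[0,[-0.008,0,0],[0,0,0]],[0,[-0.01,0,0],[0,0,0]],[0,[-0.012,0,0],[0,0,0]],[0,[-0.014,0,0],[0,0,0]],[0,[-0.014,0,0],[0,0,0]]]'
python3 - <<'E'
from h import *
print(ctrl.state()['finger_force'],ctrl.state()['force'])
im=ctrl.capture('scene')[175:225,185:250]
f=lambda i:cv2.convertScaleAbs(cv2.resize(i,None,fx=6,fy=6,interpolation=cv2.INTER_CUBIC),alpha=1.3)
cv2.imwrite('pics/z3.png',f(im))
E
```

```text
clock: 10.7
tcp_pos: [473.8, 162.5, 43.5]
tcp_rot: [180.0, 0.0, 94.5]
force: [0.1, 0.4, 0.2]
width: -0.0
finger_force: 0.2
0.20335592329502106 [0.1064608  0.39822713 0.24917507]
```

```bash

python3 -m handwheel '[[0,[-0.002,0,0],[0,0,0]],[0,[-0.004,0,0],[0,0,0]],[0,[-0.006,0,0],[0,0,0]],[0,[-0.008,0,0],[0,0,0]],[0,[-0.01,0,0],[0,0,0]],[0,[-0.012,0,0],[0,0,0]],[0,[-0.014,0,0],[0,0,0]],[0,[-0.014,0,0],[0,0,0]]]'
```

```text
clock: 11.55
tcp_pos: [473.9, 161.4, 43.5]
tcp_rot: [-180.0, 0.0, 94.5]
force: [-0.2, 1.2, 1.0]
width: -0.3
finger_force: 0.2
```

```bash

python3 -m handwheel '[[0,[-0.002,0,0],[0,0,0]],[0,[-0.004,0,0],[0,0,0]],[0,[-0.006,0,0],[0,0,0]],[0,[-0.008,0,0],[0,0,0]],[0,[-0.01,0,0],[0,0,0]],[0,[-0.012,0,0],[0,0,0]],[0,[-0.014,0,0],[0,0,0]],[0,[-0.014,0,0],[0,0,0]]]'
```

```text
clock: 12.35
tcp_pos: [473.9, 160.2, 43.5]
tcp_rot: [-180.0, 0.0, 94.5]
force: [-0.3, 0.8, 0.1]
width: 0.1
finger_force: 0.2
```

```bash

python3 -m handwheel '[[0,[-0.002,0,0],[0,0,0]],[0,[-0.004,0,0],[0,0,0]],[0,[-0.005,0,0],[0,0,0]],[0,[-0.006,0,0],[0,0,0]],[0,[-0.008,0,0],[0,0,0]],[0,[-0.009,0,0],[0,0,0]],[0,[-0.01,0,0],[0,0,0]],[0,[-0.01,0,0],[0,0,0]]]'
```

```text
clock: 13.15
tcp_pos: [474.0, 159.5, 43.5]
tcp_rot: [-180.0, 0.0, 94.5]
force: [-0.6, 0.6, 0.7]
width: 0.1
finger_force: 0.2
```

```bash

python3 -m handwheel '[[0,[-0.002,0,0],[0,0,0]],[0,[-0.004,0,0],[0,0,0]],[0,[-0.005,0,0],[0,0,0]],[0,[-0.006,0,0],[0,0,0]],[0,[-0.008,0,0],[0,0,0]],[0,[-0.009,0,0],[0,0,0]],[0,[-0.01,0,0],[0,0,0]],[0,[-0.01,0,0],[0,0,0]]]'
python3 - <<'E'
from h import *
b=ctrl.capture('scene')[180:220,190:245]
f=lambda i:cv2.convertScaleAbs(cv2.resize(i,None,fx=8,fy=8,interpolation=cv2.INTER_CUBIC),alpha=1.0)
cv2.imwrite('pics/z4.png',f(b))
E
```

```text
clock: 13.95
tcp_pos: [474.1, 158.7, 43.5]
tcp_rot: [-180.0, 0.0, 94.5]
force: [0.3, 0.3, 0.1]
width: 0.0
finger_force: 0.2
```

View pics/z4.png

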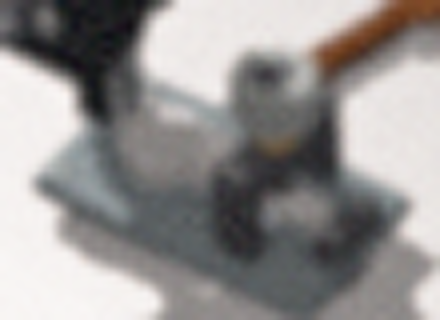

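Hinge is advanced with the fingers in contact; not home yet. Pushing on.

```bash

python3 -m handwheel '[[0,[-0.002,0,0],[0,0,0]],[0,[-0.004,0,0],[0,0,0]],[0,[-0.005,0,0],[0,0,0]],[0,[-0.006,0,0],[0,0,0]],[0,[-0.008,0,0],[0,0,0]],[0,[-0.009,0,0],[0,0,0]],[0,[-0.01,0,0],[0,0,0]],[0,[-0.01,0,0],[0,0,0]]]'
```

```text
clock: 14.8
tcp_pos: [474.1, 157.9, 43.5]
tcp_rot: [-180.0, 0.0, 94.5]
force: [0.2, 0.6, 0.4]
width: -0.2
finger_force: 0.2
```

```bash

python3 -m handwheel '[[0,[-0.002,0,0],[0,0,0]],[0,[-0.004,0,0],[0,0,0]],[0,[-0.005,0,0],[0,0,0]],[0,[-0.006,0,0],[0,0,0]],[0,[-0.008,0,0],[0,0,0]],[0,[-0.009,0,0],[0,0,0]],[0,[-0.01,0,0],[0,0,0]],[0,[-0.01,0,0],[0,0,0]]]'
```

```text
clock: 15.6
tcp_pos: [474.2, 157.1, 43.5]
tcp_rot: [-180.0, 0.0, 94.5]
force: [0.6, 0.7, 0.8]
width: 0.1
finger_force: 0.2
```

```bash

python3 -m handwheel '[[0,[-0.002,0,0],[0,0,0]],[0,[-0.004,0,0],[0,0,0]],[0,[-0.005,0,0],[0,0,0]],[0,[-0.006,0,0],[0,0,0]],[0,[-0.008,0,0],[0,0,0]],[0,[-0.009,0,0],[0,0,0]],[0,[-0.01,0,0],[0,0,0]],[0,[-0.01,0,0],[0,0,0]]]'
```

```text
clock: 16.4
tcp_pos: [474.3, 156.3, 43.5]
tcp_rot: [-180.0, -0.0, 94.5]
force: [0.4, 0.4, 0.2]
width: 0.2
finger_force: 0.2
```

```bash

python3 -m handwheel '[[0,[-0.002,0,0],[0,0,0]],[0,[-0.004,0,0],[0,0,0]],[0,[-0.005,0,0],[0,0,0]],[0,[-0.006,0,0],[0,0,0]],[0,[-0.008,0,0],[0,0,0]],[0,[-0.009,0,0],[0,0,0]],[0,[-0.01,0,0],[0,0,0]],[0,[-0.01,0,0],[0,0,0]]]'
```

```text
clock: 17.2
tcp_pos: [474.3, 155.5, 43.5]
tcp_rot: [180.0, 0.0, 94.5]
force: [-0.3, 0.2, -0.5]
width: -0.1
finger_force: 0.2
```

```bash

python3 -m handwheel '[[0,[-0.002,0,0],[0,0,0]],[0,[-0.004,0,0],[0,0,0]],[0,[-0.005,0,0],[0,0,0]],[0,[-0.006,0,0],[0,0,0]],[0,[-0.008,0,0],[0,0,0]],[0,[-0.009,0,0],[0,0,0]],[0,[-0.01,0,0],[0,0,0]],[0,[-0.01,0,0],[0,0,0]]]'
python3 - <<'E'
from h import *
cv2.imwrite('pics/s5.png',ctrl.capture('scene'));cv2.imwrite('pics/t5.png',ctrl.capture('top'))
E
```

```text
clock: 18.0
tcp_pos: [474.4, 154.8, 43.5]
tcp_rot: [180.0, -0.0, 94.5]
force: [-0.4, 0.6, -0.1]
width: 0.0
finger_force: 0.5
```

```bash
python3 - <<'E'
from h import *
f=lambda n,r,c,k:cv2.resize(cv2.imread(n)[r[0]:r[1],c[0]:c[1]],None,fx=k,fy=k,interpolation=cv2.INTER_CUBIC)
g=lambda a,b,c,:None
S=[f(f'pics/{n}.png',(182,220),(192,242),7.5) for n in('scene0','s5')]
T=[f(f'pics/{n}.png',(194,230),(202,252),7.5) for n in('top0','t5')]
cv2.imwrite('pics/c5.png',cv2.convertScaleAbs(np.vstack([np.hstack(S),np.hstack(T)]),alpha=1.0))
E
```

```text
(no output)
```

View pics/c5.png

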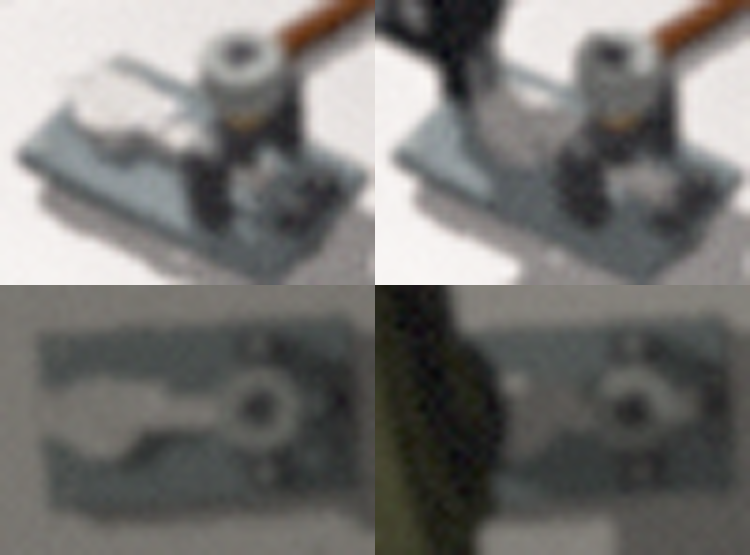

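```bash
python3 - <<'E'
from h import *
im=cv2.imread('pics/t5.png').astype(int)
print(im[205:217,228:254].sum(2)//3)
for u in (240,242,244,246,248,250): print(u,onz('top',(u,210.5),31)[1].round(1))
E
```

```text
[[ 85  80  78  79  79  90  90  93  96  93  84  72  62  61  56  54  51  49
   46  51  55  73  80  83  85  85]
 [ 80  77  74  72  87  98 105 103 101  99  95  90  77  67  57  56  53  53
   53  56  53  67  79  82  82  84]
 [ 81  74  67  75  89  99 100  99  94  97  99  99  94  76  66  64  61  52
   45  47  51  65  75  82  84  84]
 [ 81  74  69  75  84  91  90  79  74  77  88 100  96  89  78  75  69  57
   45  45  46  64  75  81  82  83]
 [ 85  77  72  74  74  73  66  59  52  59  76  94  99  93  87  80  70  56
   44  38  43  62  75  84  83  83]
 [ 87  81  81  74  71  67  51  46  39  51  66  86  95  95  89  84  74  57
   43  40  44  59  76  83  82  82]
 [ 82  84  84  72  71  68  50  45  40  42  62  76  87  87  83  80  70  58
   48  46  50  61  76  81  82  82]
 [ 82  85  81  78  70  66  62  51  50  56  62  70  75  75  72  64  62  55
   51  54  52  61  79  81  86  83]
 [ 71  74  69  69  70  71  68  65  64  62  70  68  68  63  59  56  56  51
   54  54  54  59  74  80  83  84]
 [ 60  60  62  62  67  72  67  68  69  70  66  62  57  59  57  55  59  57
   49  52  51  64  74  85  85  82]
 [ 58  58  58  57  62  64  66  65  63  61  60  57  51  56  55  56  60  60
   57  53  59  60  75  83  85  85]
 [ 59  57  58  59  58  55  53  51  54  53  47  45  48  51  56  61  56  58
   57  55  60  65  79  84  83  84]]
240 65.2
242 58.8
244 52.5
246 46.1
248 39.8
250 33.4
```

Top view shows the arm end now past the screw head, at about the stop (world y ≈ 50 against ≈ 48): nearly home. I'll carry on in fine steps.

```bash

python3 -m handwheel '[[0,[-0.002,0,0],[0,0,0]],[0,[-0.003,0,0],[0,0,0]],[0,[-0.004,0,0],[0,0,0]],[0,[-0.005,0,0],[0,0,0]],[0,[-0.006,0,0],[0,0,0]],[0,[-0.007,0,0],[0,0,0]],[0,[-0.008,0,0],[0,0,0]],[0,[-0.008,0,0],[0,0,0]]]'; python3 -c "from station import ctrl;s=ctrl.state();print(s['moment'],s['finger_force'])"
```

```text
clock: 18.9
tcp_pos: [474.5, 154.5, 43.6]
tcp_rot: [180.0, -0.1, 94.5]
force: [1.2, 4.6, -0.4]
width: 0.1
finger_force: 2.6
[ 1.09198022  0.0742665  -0.02001016] 2.6016844902187586
```

```bash

python3 -m handwheel '[[0,[-0.002,0,0],[0,0,0]],[0,[-0.003,0,0],[0,0,0]],[0,[-0.004,0,0],[0,0,0]],[0,[-0.005,0,0],[0,0,0]],[0,[-0.006,0,0],[0,0,0]],[0,[-0.007,0,0],[0,0,0]],[0,[-0.008,0,0],[0,0,0]],[0,[-0.008,0,0],[0,0,0]]]'; python3 -c "from station import ctrl;s=ctrl.state();print(s['moment'],s['finger_force'])"
```

```text
clock: 19.7
tcp_pos: [474.7, 154.5, 43.7]
tcp_rot: [180.0, -0.1, 94.6]
force: [-0.5, 7.0, -0.4]
width: -0.1
finger_force: 3.5
[ 1.45069712  0.15199014 -0.00287273] 3.4846620820462704
```

```bash

python3 -m handwheel '[[0,[-0.002,0,0],[0,0,0]],[0,[-0.003,0,0],[0,0,0]],[0,[-0.004,0,0],[0,0,0]],[0,[-0.005,0,0],[0,0,0]],[0,[-0.006,0,0],[0,0,0]],[0,[-0.007,0,0],[0,0,0]],[0,[-0.008,0,0],[0,0,0]],[0,[-0.008,0,0],[0,0,0]]]'; python3 -c "from station import ctrl;s=ctrl.state();print(s['moment'],s['finger_force'])"
```

```text
clock: 20.5
tcp_pos: [474.8, 154.4, 43.8]
tcp_rot: [180.0, -0.2, 94.6]
force: [-0.6, 8.4, 0.3]
width: -0.3
finger_force: 4.4
[ 1.87808986e+00  1.41090623e-01 -9.61823218e-04] 4.371165074408054
```

The arm is butted against the stop (≈8 N). Now I'll back off, rise, open, and wind the wrist back for one long clockwise turn.

```bash

python3 -m handwheel '[[0,[0.05,0,0],[0,0,0]],[0,[0.12,0,0],[0,0,0]],[0,[0.15,0,-0.1],[0,0,0]],[0,[0.15,0,-0.3],[0,0,0]],[0,[0.15,0,-0.5],[0,0,0]],[0,[0.15,0,-0.7],[0,0,0]],[70,[0.15,0,-0.85],[0,0,0]],[70,[0.15,0,-0.95],[0,0,0]]]'
python3 -m handwheel '[[70,[0,0,-0.15],[0,0,-0.063]],[70,[-0.1,-0.05,-0.35],[0,0,-0.126]],[70,[-0.25,-0.12,-0.55],[0,0,-0.19]],[70,[-0.45,-0.2,-0.7],[0,0,-0.252]],[70,[-0.65,-0.3,-0.8],[0,0,-0.315]],[70,[-0.8,-0.36,-0.9],[0,0,-0.378]],[70,[-0.9,-0.4,-0.9],[0,0,-0.441]],[70,[-0.956,-0.427,-0.9],[0,0,-0.504]]]'
python3 -m handwheel '[[70,[0,0,0],[0,0,-0.063]],[70,[0,0,0],[0,0,-0.126]],[70,[0,0,0],[0,0,-0.19]],[70,[0,0,0],[0,0,-0.252]],[70,[0,0,0],[0,0,-0.315]],[70,[0,0,0],[0,0,-0.378]],[70,[0,0,0],[0,0,-0.441]],[70,[0,0,0],[0,0,-0.504]]]'
python3 -m handwheel '[[70,[0,0,0],[0,0,-0.063]],[70,[0,0,0],[0,0,-0.126]],[70,[0,0,0],[0,0,-0.19]],[70,[0,0,0],[0,0,-0.252]],[70,[0,0,0],[0,0,-0.315]],[70,[0,0,0],[0,0,-0.378]],[70,[0,0,0],[0,0,-0.441]],[70,[0,0,0],[0,0,-0.504]]]'
python3 -m handwheel '[[70,[0,0,0],[0,0,-0.063]],[70,[0,0,0],[0,0,-0.126]],[70,[0,0,0],[0,0,-0.19]],[70,[0,0,0],[0,0,-0.252]],[70,[0,0,0],[0,0,-0.315]],[70,[0,0,0],[0,0,-0.378]],[70,[0,0,0],[0,0,-0.441]],[70,[0,0,0],[0,0,-0.504]]]'
python3 look.py w3
```

```text
clock: 21.3
tcp_pos: [474.1, 164.8, 120.8]
tcp_rot: [179.9, 0.0, 94.5]
force: [-0.1, 0.2, 0.8]
width: 28.2
finger_force: 0.0
clock: 22.1
tcp_pos: [445.3, 85.0, 191.8]
tcp_rot: [-180.0, 0.0, 155.3]
force: [0.4, 1.1, 0.1]
width: 59.8
finger_force: 0.0
clock: 22.9
tcp_pos: [445.3, 85.6, 191.4]
tcp_rot: [-180.0, -0.0, -144.2]
force: [-0.2, 0.2, 0.1]
width: 59.9
finger_force: 0.0
clock: 23.7
tcp_pos: [445.3, 85.6, 191.4]
tcp_rot: [180.0, -0.0, -83.7]
force: [-0.1, 0.9, 0.1]
width: 59.9
finger_force: 0.0
clock: 24.5
tcp_pos: [445.3, 85.6, 191.4]
tcp_rot: [180.0, 0.0, -23.2]
force: [0.2, -0.0, -0.3]
width: 59.8
finger_force: 0.0
{'clock': np.float64(24.5), 'tcp_pos': array([445.3,  85.6, 191.4]), 'tcp_rot': array([180. ,   0. , -23.2]), 'qpos': array([  10.9,    4.3,  -27.5,   58.3,   -0. , -145.9]), 'force': array([ 0.2, -0. , -0.3]), 'width': np.float64(59.8)}
```

View pics/w3.png

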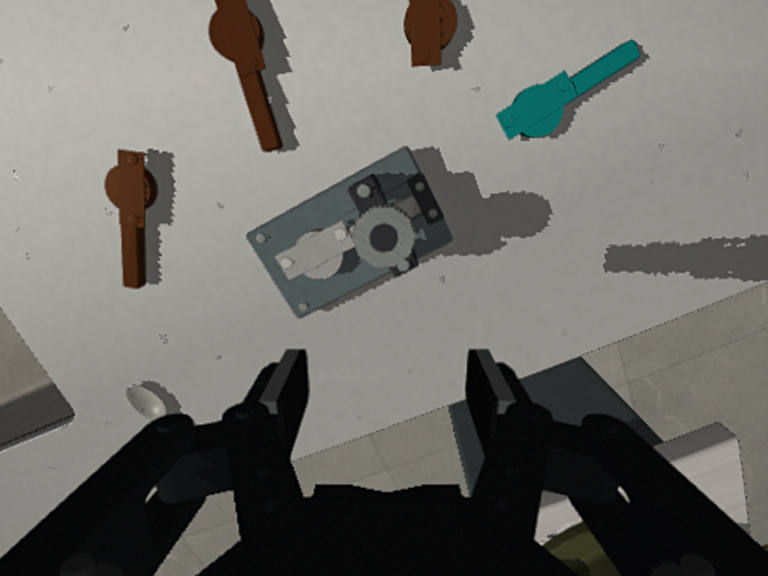

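Head's top seen clear at view (384,237), dark recess in its centre; the arm reaches to the dark end stop at (418,203). The jig is free of the fingers.

```bash
python3 - <<'E'
from h import *
st=dict(np.load('pics/w3.npz'));im=cv2.imread('pics/w3_raw.png')
g=cv2.cvtColor(im,cv2.COLOR_BGR2GRAY)
c=cv2.HoughCircles(cv2.GaussianBlur(g[125:195,220:290],(3,3),0),cv2.HOUGH_GRADIENT,1,50,param1=80,param2=10,minRadius=15,maxRadius=24)
print('ring',c)
m=(g[148:168,246:266]<60).astype('uint8');M=cv2.moments(m,True);h=(246+M['m10']/M['m00'],148+M['m01']/M['m00']);print('hole',h)
for p in[h]+([c[0,0,:2]+[220,125]] if c is not None else []):
    w=onz('wrist',p,94,st);d=w-st['tcp_pos'];Rm=R.from_euler('xyz',st['tcp_rot'],degrees=True).as_matrix();print(w.round(1),'tool',(Rm.T@d).round(1))
E
```

```text
ring [[[34.5 32.5 20.1]]]
hole (255.4296577946768, 158.09505703422053)
[479.   73.4  94. ] tool [35.9 -2.2 97.4]
[479.8  73.9  94. ] tool [36.4 -2.9 97.4]
```

```bash

python3 -m handwheel '[[70,[0.1,-0.01,0],[0,0,0]],[70,[0.25,-0.02,0.05],[0,0,0]],[70,[0.38,-0.03,0.15],[0,0,0]],[70,[0.45,-0.031,0.3],[0,0,0]],[70,[0.45,-0.031,0.45],[0,0,0]],[70,[0.45,-0.031,0.55],[0,0,0]],[70,[0.45,-0.031,0.6],[0,0,0]],[70,[0.45,-0.031,0.6],[0,0,0]]]' 40
python3 -m handwheel '[[70,[0,0,0.12],[0,0,0]],[70,[0,0,0.25],[0,0,0]],[70,[0,0,0.4],[0,0,0]],[70,[0,0,0.55],[0,0,0]],[70,[0,0,0.65],[0,0,0]],[70,[0,0,0.71],[0,0,0]],[70,[0,0,0.74],[0,0,0]],[70,[0,0,0.74],[0,0,0]]]'
```

```text
clock: 25.35
tcp_pos: [478.7, 73.7, 142.6]
tcp_rot: [180.0, 0.1, -23.5]
force: [0.4, -0.6, 0.6]
width: 60.0
finger_force: 0.0
clock: 26.15
tcp_pos: [479.5, 73.7, 84.1]
tcp_rot: [180.0, 0.0, -23.6]
force: [0.8, 0.3, 0.3]
width: 59.3
finger_force: 0.0
```

```bash

python3 -m handwheel '[[55,[0,0,0],[0,0,0]],[48,[0,0,0],[0,0,0]],[42,[0,0,0],[0,0,0]],[39,[0,0,0],[0,0,0]],[36,[0,0,0],[0,0,0]],[30,[0,0,0],[0,0,0]],[30,[0,0,0],[0,0,0]],[30,[0,0,0],[0,0,0]]]' 40; python3 -c "from station import ctrl;s=ctrl.state();print(s['moment'],s['qpos'])"
```

```text
clock: 26.95
tcp_pos: [479.6, 73.0, 84.9]
tcp_rot: [179.9, -0.1, -23.6]
force: [-2.3, -2.8, 5.3]
width: 34.1
finger_force: 39.2
[-0.67559474  0.36874324 -0.05461619] [ 8.71473860e+00  1.35052226e+01 -3.19552496e+01  4.45296503e+01
 -8.96253959e-02 -1.47708727e+02]
```

Gripped at 34.1 mm. Turning clockwise in small measured steps.

```bash

python3 -m handwheel '[[30,[0,0,0],[0,0,0.025]],[30,[0,0,0],[0,0,0.05]],[30,[0,0,0],[0,0,0.075]],[30,[0,0,0],[0,0,0.1]],[30,[0,0,0],[0,0,0.125]],[30,[0,0,0],[0,0,0.15]],[30,[0,0,0],[0,0,0.175]],[30,[0,0,0],[0,0,0.2]]]'; python3 -c "from station import ctrl;s=ctrl.state();print(s['moment'].round(3),s['qpos'][5])"
```

```text
clock: 27.75
tcp_pos: [479.3, 72.7, 84.9]
tcp_rot: [179.9, -0.1, -47.7]
force: [-2.9, -5.1, 6.2]
width: 34.1
finger_force: 39.4
[-0.99   0.62   0.211] -123.61217947118601
```

```bash

python3 -m handwheel '[[30,[0,0,0],[0,0,0.019]],[30,[0,0,0],[0,0,0.038]],[30,[0,0,0],[0,0,0.057]],[30,[0,0,0],[0,0,0.076]],[30,[0,0,0],[0,0,0.095]],[30,[0,0,0],[0,0,0.113]],[30,[0,0,0],[0,0,0.132]],[30,[0,0,0],[0,0,0.15]]]'; python3 -c "from station import ctrl;s=ctrl.state();print(s['moment'].round(3),s['qpos'][5])"
```

```text
clock: 28.55
tcp_pos: [479.1, 72.5, 84.9]
tcp_rot: [179.9, -0.1, -65.7]
force: [-2.5, -5.5, 7.7]
width: 33.9
finger_force: 39.5
[-1.102  0.827  0.206] -105.64698199653955
```

```bash

python3 -m handwheel '[[30,[0,0,0],[0,0,0.019]],[30,[0,0,0],[0,0,0.038]],[30,[0,0,0],[0,0,0.057]],[30,[0,0,0],[0,0,0.076]],[30,[0,0,0],[0,0,0.095]],[30,[0,0,0],[0,0,0.113]],[30,[0,0,0],[0,0,0.132]],[30,[0,0,0],[0,0,0.15]]]'; python3 -c "from station import ctrl;s=ctrl.state();print(s['moment'].round(3),s['qpos'][5])"
```

```text
clock: 29.35
tcp_pos: [478.7, 72.4, 84.8]
tcp_rot: [179.9, -0.2, -83.7]
force: [-4.7, -5.6, 9.0]
width: 34.1
finger_force: 39.6
[-1.12   1.014  0.244] -87.64649716748993
```

```bash

python3 -m handwheel '[[30,[0,0,0],[0,0,0.01]],[30,[0,0,0],[0,0,0.02]],[30,[0,0,0],[0,0,0.03]],[30,[0,0,0],[0,0,0.04]],[30,[0,0,0],[0,0,0.05]],[30,[0,0,0],[0,0,0.06]],[30,[0,0,0],[0,0,0.07]],[30,[0,0,0],[0,0,0.08]]]'; python3 -c "from station import ctrl;s=ctrl.state();print(s['moment'].round(3),s['qpos'][5])"
```

```text
clock: 30.15
tcp_pos: [478.6, 72.4, 84.8]
tcp_rot: [179.9, -0.2, -93.2]
force: [-4.4, -5.9, 9.1]
width: 33.8
finger_force: 39.6
[-1.109  1.168  0.3  ] -78.09487279201174
```

Resistance is rising from 0.21 to 0.30. A bit more, to about 0.14 rise.

```bash

python3 -m handwheel '[[30,[0,0,0],[0,0,0.01]],[30,[0,0,0],[0,0,0.02]],[30,[0,0,0],[0,0,0.03]],[30,[0,0,0],[0,0,0.04]],[30,[0,0,0],[0,0,0.05]],[30,[0,0,0],[0,0,0.06]],[30,[0,0,0],[0,0,0.07]],[30,[0,0,0],[0,0,0.08]]]'; python3 -c "from station import ctrl;s=ctrl.state();print(s['moment'].round(3),s['qpos'][5])"
```

```text
clock: 30.95
tcp_pos: [478.4, 72.4, 84.8]
tcp_rot: [179.9, -0.2, -102.8]
force: [-6.2, -5.1, 9.6]
width: 34.0
finger_force: 39.6
[-1.128  1.295  0.269] -68.49845412127114
```

```bash

python3 -m handwheel '[[30,[0,0,0],[0,0,0.004]],[30,[0,0,0],[0,0,0.008]],[30,[0,0,0],[0,0,0.012]],[30,[0,0,0],[0,0,0.016]],[30,[0,0,0],[0,0,0.02]],[30,[0,0,0],[0,0,0.024]],[30,[0,0,0],[0,0,0.028]],[30,[0,0,0],[0,0,0.032]]]'; python3 -c "
from station import ctrl
s=ctrl.state();print(s['moment'].round(3),s['qpos'][5])
for i in range(6): ctrl.capture('wrist'); print(ctrl.state()['moment'].round(3))"
```

```text
clock: 31.75
tcp_pos: [478.3, 72.4, 84.8]
tcp_rot: [179.9, -0.2, -106.6]
force: [-5.9, -5.2, 10.3]
width: 34.1
finger_force: 39.6
[-1.072  1.24   0.303] -64.69003570357916
[-1.071  1.249  0.324]
[-1.044  1.301  0.238]
[-1.007  1.277  0.249]
[-1.007  1.231  0.271]
[-1.052  1.277  0.247]
[-1.083  1.272  0.302]
```

```bash

python3 -m handwheel '[[30,[0,0,0],[0,0,0.01]],[30,[0,0,0],[0,0,0.02]],[30,[0,0,0],[0,0,0.03]],[30,[0,0,0],[0,0,0.04]],[30,[0,0,0],[0,0,0.05]],[30,[0,0,0],[0,0,0.06]],[30,[0,0,0],[0,0,0.07]],[30,[0,0,0],[0,0,0.08]]]'; python3 -c "
from station import ctrl;import numpy as np
s=ctrl.state();m=[s['moment']];print(s['qpos'][5])
for i in range(12): ctrl.capture('wrist'); m.append(ctrl.state()['moment'])
m=np.array(m);print(m.mean(0),m.std(0),m[:,2].round(2))"
```

```text
clock: 32.85
tcp_pos: [478.1, 72.5, 84.8]
tcp_rot: [180.0, -0.2, -116.2]
force: [-5.8, -4.0, 11.7]
width: 33.9
finger_force: 39.6
-55.06417858494481
[-0.98344562  1.38387581  0.23033979] [0.02535242 0.02248794 0.04660004] [0.34 0.26 0.17 0.24 0.23 0.19 0.27 0.25 0.23 0.16 0.24 0.24 0.18]
```

```bash

python3 -m handwheel '[[30,[0,0,0],[0,0,0.0]],[30,[0,0,0],[0,0,0.0]],[30,[0,0,0],[0,0,0.0]],[30,[0,0,0],[0,0,0.0]],[30,[0,0,0],[0,0,0.003]],[30,[0,0,0],[0,0,0.006]],[30,[0,0,0],[0,0,0.012]],[30,[0,0,0],[0,0,0.018]]]'; python3 -c "
from station import ctrl;import numpy as np
s=ctrl.state();m=[s['moment']];print(s['qpos'][5])
for i in range(3): ctrl.capture('scene'); m.append(ctrl.state()['moment'])
m=np.array(m);print(m[:,2].round(3))"
```

```text
clock: 34.25
tcp_pos: [478.1, 72.5, 84.8]
tcp_rot: [180.0, -0.2, -118.4]
force: [-6.9, -4.7, 11.2]
width: 34.1
finger_force: 39.6
-52.924035068861784
[0.295 0.32  0.252 0.263]
```

```bash

python3 -m handwheel '[[30,[0,0,0],[0,0,0.0]],[30,[0,0,0],[0,0,0.0]],[30,[0,0,0],[0,0,0.0]],[30,[0,0,0],[0,0,0.0]],[30,[0,0,0],[0,0,0.0]],[30,[0,0,0],[0,0,0.005]],[30,[0,0,0],[0,0,0.01]],[30,[0,0,0],[0,0,0.018]]]'; python3 -c "
from station import ctrl;import numpy as np
s=ctrl.state();m=[s['moment']];print(s['qpos'][5])
for i in range(2): ctrl.capture('scene'); m.append(ctrl.state()['moment'])
m=np.array(m);print(m[:,2].round(3))"
```

```text
clock: 35.2
tcp_pos: [478.1, 72.5, 84.8]
tcp_rot: [180.0, -0.2, -120.5]
force: [-6.3, -5.4, 10.9]
width: 33.8
finger_force: 39.6
-50.763910528952096
[0.407 0.316 0.226]
```

Moving readings average about 0.35, a rise of ≈0.14, so it is snug. Releasing and rising.

```bash

python3 -m handwheel '[[42,[0,0,0],[0,0,0]],[50,[0,0,0],[0,0,0]],[60,[0,0,0],[0,0,0]],[70,[0,0,0],[0,0,0]],[70,[0,0,-0.1],[0,0,0]],[70,[0,0,-0.3],[0,0,0]],[70,[0,0,-0.5],[0,0,0]],[70,[0,0,-0.7],[0,0,0]]]'
python3 -m handwheel '[[70,[0,0,-0.2],[0,0,0]],[70,[0,0,-0.4],[0,0,0]],[70,[0,0,-0.6],[0,0,0]],[70,[0,0,-0.8],[0,0,0]],[70,[-0.1,0,-0.8],[0,0,0]],[70,[-0.3,0,-0.8],[0,0,0]],[70,[-0.4,0,-0.8],[0,0,0]],[70,[-0.4,0,-0.8],[0,0,0]]]'
python3 - <<'E'
from h import *
im=ctrl.capture('top').astype(int);cv2.imwrite('pics/t6.png',im.astype('uint8'))
print((im[207:213,236:252].sum(2)//3))
for u in (242,244,246):print(onz('top',(u,210.5),31)[1])
a=cv2.imread('pics/top0.png').astype(int);d=np.abs(a-im).sum(2);print(np.argwhere(d[80:230,140:370]>90).shape)
E
```

```text
clock: 36.1
tcp_pos: [479.7, 73.8, 141.4]
tcp_rot: [-180.0, 0.0, -120.5]
force: [-0.2, -0.9, -0.1]
width: 59.9
finger_force: 0.0
clock: 36.9
tcp_pos: [496.1, 102.6, 203.3]
tcp_rot: [179.9, -0.0, -120.4]
force: [-0.3, 0.0, 0.4]
width: 59.8
finger_force: 0.0
[[ 60  87  94 100  93  79  70  63  58  52  46  49  48  64  75  82]
 [ 50  71  87  97 101  89  82  73  68  55  45  37  46  60  75  82]
 [ 36  59  80  95 102  99  90  82  74  58  43  39  47  59  77  83]
 [ 31  54  75  95 100  95  85  80  73  57  44  41  43  59  79  79]
 [ 37  57  81  97 105  95  82  76  69  57  47  43  48  62  75  82]
 [ 41  67  87 100 100  89  75  66  60  55  51  51  57  63  75  80]]
58.84574813951363
52.48302540532697
46.11923323805343
(4055, 2)
```

```bash
python3 -c "
from station import ctrl
print(ctrl.job_done())"
```

```text
the job is handed in; nothing more can be done
None
```

I handed in the job; it returned no verdict. The hinge was pushed against the end stop with about 8 N. The thumbscrew was then turned clockwise until the torque had risen about 0.14 N m, an estimate from noisy readings, and the gripper was released and lifted clear at 37 s. I saw no contact with the other objects but did not re-measure where they lie.

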